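Advance the rack feeder by one turn of its hand wheel

ROBOT

A 6-joint arm with a two-finger parallel gripper is mounted at the origin on a cart in front of the work surface, level with it; the furniture and walls round the work are solid. World frame = base frame: x ahead of the robot, y to its left, z up, the work surface at z = 0. Lengths are in m, angles in rad, forces in N, time in s.
With the tool pointing down it reaches from about 0.325 to 0.9 m from the base axis. Payload 3.5 kg.
Tool frame: the origin (TCP) lies at the very end of the fingers, on their centre line; the grasp point (between the pads) lies 19 mm behind it (manip.tcp_to_grasp is the distance from the TCP to the grasp point, in m); z points along the fingers, y is the line along which they close (so a half turn about z gives the same grasp; the last joint's range is limited). The gripper opens to 85 mm and grips with 20 to 120 N. Pads are 22 mm wide; open, the fingers measure 114 mm over their backs; the gripper's body (76 mm by 85 mm) begins 54 mm behind the grasp point. The pads swing forward as they close: fully open they stand 13 mm farther back than shut.
Start: joints at [-1.403, 0.276, -0.026, 1.268, 0, 1.467], TCP at [0.167, -0.602, 0.231] pointing down, gripper open.
Joint ranges: [-3.12, 3.12], [-0.85, 1.88], [-1.08, 1.24], [-1.95, 2.15], [-1.57, 1.53], [-3.14, 3.14]. Speed limits (rad/s): [2.57, 2.57, 3.14, 3.14, 3.14, 3.14].

INTERFACE

Orientations are given as [roll, pitch, yaw] about the fixed x, y, z axes, in that order (R = Rz(yaw) Ry(pitch) Rx(roll)).
In Python, from workcell import manip gives the robot as it stands. The module is installed in compiled form; this text tells all that it offers.
- The arm moves only by the shell command python3 -m inch 'ROWS' [OPENING] [FORCE]. ROWS is JSON, one flat list of numbers, 6 for each row, row after row: the shift along the tool's x, y, z in cm, then the turn, a rotation vector about the tool's x, y, z in units of 6 degrees (1.0 is 6 degrees). A call has 1 to 20 rows; each row is the pose to reach, as a shift and turn from the pose commanded when the call began, along the tool's axes at that moment; what a row does not reach only later rows make up. A row lasts 1/12 s, in which the tool goes at most 41.7 mm and 7.16 degrees, less where a joint would pass 70% of its speed; a pose out of reach is approached as far as the arm can. A call with a gripper value outside its range is refused whole. OPENING is the closure in counts, from 0 (fully open) to 255 (shut), set as the call begins (- or left out, the last holds). The fingers move at their own pace and stop on an object; FORCE is the grip in N (left out, the last holds). Time passes only in rows, so rows that repeat a pose let the fingers close. It gives the time, the measured TCP pose, the force, the opening and the grip force at its end, in the units of the state.
- manip.sense(): the state, without advancing time (a new reading comes with each control period).
- manip.grab_frame(name): name is "scene" or "top" or "wrist"; returns the picture (480x640x3 uint8, blue, green, red); there is no depth.
- manip.camera_info(name): a dict with "intrinsics" (3x3 intrinsics, pixels), "R" (3x3) and "t" (3): a world point X has camera coordinates R X + t. Camera axes: x right, y down, z forward; pixel columns grow to the right and rows downward; lengths in m; the calibration is good to about 2 mm. A picture is of the moment at which its call begins: read the wrist's pose just before it. camera_info takes no time and is no camera call; for the wrist camera it gives the pose at the moment of the call.
- manip.close_job(): hands the job in; it is judged then, once.
The state is a dict: "clock": time; "qpos": joint angles; "joint_velocities": joint speeds; "effort": joint torques, N m; "eef_pos": TCP position; "tool_rot": TCP orientation; "wrist_force": force on the tool from outside, world axes, zero at the start; "wrist_torque": the same for the moment, N m; "opening": finger opening in m; "grip_force": force on a finger pad.
Only numpy, scipy, OpenCV 4.12 (cv2) and the standard library are available. Lean on these libraries where they do the work, as an engineer would, in place of code of your own. Each camera call takes 0.05 s, during which the arm holds its last target. There are 200 camera calls.

TASK

Move the tube rack on by one column: push the feeder's hand wheel clockwise (seen from above) by its upright handle through exactly one full turn, so that the handle stops where it stands now, and leave it there. Push the handle from its side with the fingertips or the outside of the fingers rather than taking it between them, do not wind much past one turn, and keep off the rack and its carriage. Leave the vial, the beaker and the dish beside the feeder where they stand.

Things in the scene. Friction and masses are not known exactly. Their poses are not given: they have to be found in the camera images.
- wheel_axis (a point): point on the upright axis of the level hand wheel, 90 mm above the worktop; hub nut up to 94 mm. Plain metal rim, outside diameter 147 mm, its top 83.5 mm above the worktop, three spokes, on a fixed grey gearbox. x points to the tube rack, which lies along y, its centre line 155 mm from the axis; a bent steel pointer rod stands over the rack, up to 122 mm above the worktop
- crank_handle: upright black round grip, 18 mm diameter, with a 22 mm steel collar (6 mm high) at its foot, fixed on the rim at the end of one spoke, 66 mm from the wheel axis; goes round with the wheel. Origin at the centre of its foot, 80 mm above the worktop; its top is 138 mm above the worktop
- handwheel (a joint): angle of the wheel in rad, growing clockwise seen from above; starts between -0.6 and 0.6; at 0 the handle is on -x of wheel_axis, away from the rack. One turn is 6.283. It turns stiffly (about 2.5 N at the handle), stays where it is left, and its stops lie far outside the one turn asked for
- carriage: aluminium slide 80 x 200 mm carrying the orange tube rack (74 x 191 mm); origin at the centre of its underside, 34 mm above the worktop; top of the rack 74 mm, of its tubes about 90 mm above the worktop. Geared to the wheel: moves 15 mm along -y of wheel_axis for one clockwise turn
- vial: small bottle with screw cap, 22 mm diameter, 48 mm tall, standing upright, loose; origin at the centre of its underside
- beaker: small clear beaker, 44 mm diameter, 58 mm tall, upright, loose; origin at the centre of its underside
- dish: clear lidded dish, 59 mm diameter, 15 mm tall, loose; origin at the centre of its underside

How it is judged:
By the outcome, as a careful person would: the job done as asked, in the order asked, and still so for the second after the job is handed in, with the robot touching nothing.
It also fails if it takes over 54 s, if anything falls off the work surface, if the arm or the gripper's body presses on something with over 40 N, if the wrist force passes 120 N, or if a joint passes its speed limit or range.

## Working session

There is one attempt and no reset: what is moved stays moved. The work goes in short steps, Python scripts to look and compute and a shell command to move; the robot and the scene stay as the last step left them, time stands still between calls to the robot, and variables do not carry over. Pictures are saved under pics/ and viewed, at most 10 in all, crops included, and the job is handed in when it is done.

```bash
mkdir -p pics
python3 - <<'E'
from workcell import manip
import cv2
for n in ("scene","top"):
    im=manip.grab_frame(n); cv2.imwrite(f"pics/{n}0.png",im)
    c=manip.camera_info(n); print(n,c)
s=manip.sense(); print(s["clock"],s["eef_pos"],s["tool_rot"],s["wrist_force"])
E
```

```text
scene {'intrinsics': array([[591.80222114,   0.        , 313.75138718],
       [  0.        , 591.80222114, 232.53119876],
       [  0.        ,   0.        ,   1.        ]]), 'R': array([[-0.42962472, -0.90285895,  0.01638055],
       [-0.69047917,  0.31676548, -0.65030619],
       [ 0.58194597, -0.29069804, -0.75949558]]), 't': array([0.33322215, 0.41200211, 0.64568186])}
top {'intrinsics': array([[520.19981983,   0.        , 319.92666514],
       [  0.        , 520.19981983, 244.55255177],
       [  0.        ,   0.        ,   1.        ]]), 'R': array([[ 0.02665297, -0.999079  ,  0.03362681],
       [-0.98955028, -0.03113732, -0.14078603],
       [ 0.14170341, -0.02952305, -0.98946881]]), 't': array([0.06876975, 0.56324638, 0.90418226])}
0.1 [ 0.16706699 -0.60151999  0.23027113] [-3.13958769e+00 -2.25804006e-04  2.70812138e-01] [ 0.03150039 -0.67506778  0.61810642]
```

View pics/top0.png

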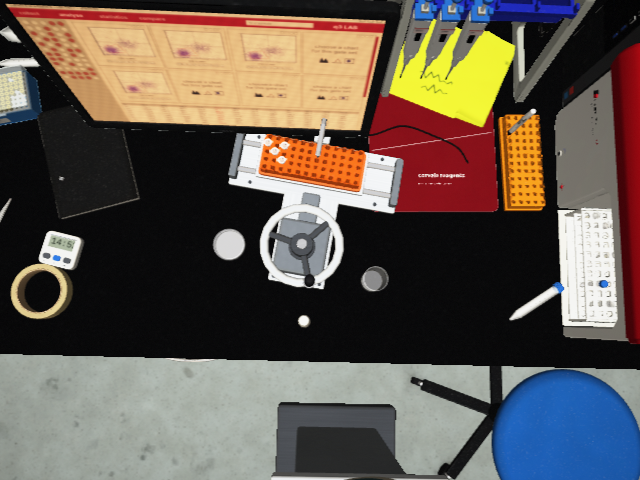

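View pics/scene0.png

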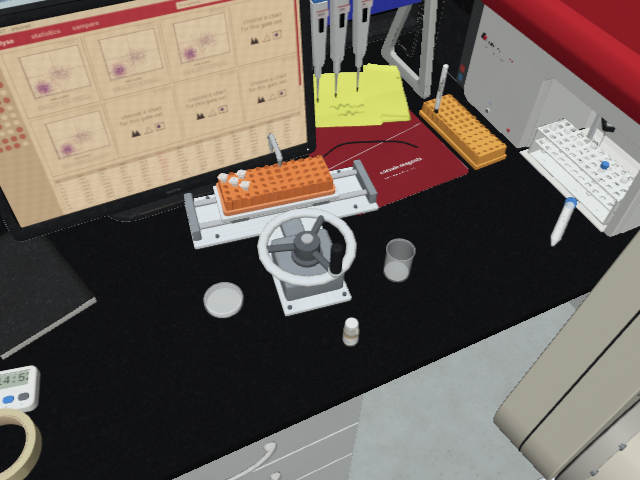

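The top view shows the wheel hub at about (301,243), with the rim spanning columns 260–344. The handle is near (309,280), the dish at (229,244), the beaker at (375,279), the vial at (304,321), and the rack and pointer lie above the wheel. The scene view agrees: the handle is at (337,258).

```bash
cat > h.py <<'E'
import numpy as np, cv2
from workcell import manip
def onplane(c,uv,z):
    K,R,t=(np.array(c[k]) for k in("intrinsics","R","t"))
    C=-R.T@t; d=R.T@np.linalg.solve(K,[uv[0],uv[1],1.]); return (C+d*(z-C[2])/d[2])
def proj(c,X):
    K,R,t=(np.array(c[k]) for k in("intrinsics","R","t"))
    p=K@(R@np.array(X)+t); return p[:2]/p[2]
E
python3 - <<'E'
from h import *
im=cv2.imread("pics/top0.png"); c=manip.camera_info("top")
for k in("scene","top"):
    pass
g=im.min(axis=2)
m=(g>130).astype(np.uint8)
# rim outer edge: from hub outward, last white px within 34..46 px
P=[]
c0=np.array([302,244.])
for a in np.arange(0,2*np.pi,0.05):
    rs=np.arange(34,50,0.5); v=[g[int(round(c0[1]+r*np.sin(a))),int(round(c0[0]+r*np.cos(a)))]>110 for r in rs]
    if v[-1] or not any(v): continue
    r=rs[np.where(v)[0][-1]]; P.append(onplane(c,c0+r*np.array([np.cos(a),np.sin(a)]),0.0765)[:2])
P=np.array(P)
for _ in range(4):
    A=np.c_[2*P,np.ones(len(P))]; s=np.linalg.lstsq(A,(P**2).sum(1),rcond=None)[0]
    r=np.sqrt(s[2]+s[:2]@s[:2]); e=np.abs(np.hypot(*(P-s[:2]).T)-r); P=P[e<max(2*np.median(e),.001)]
print("rim",s[:2],r,len(P))
print("hub",onplane(c,(301.5,243.5),.094))
for n,uv in(("dish",(229,244)),("beaker",(375,279)),("vial",(304,321))):
    print(n,onplane(c,uv,{"dish":.015,"beaker":.03,"vial":.048}[n]))
a=cv2.resize(im[195:335,210:400],None,fx=4,fy=4,interpolation=cv2.INTER_CUBIC)
cv2.imwrite("pics/crop.png",np.clip(a.astype(float)*1.6,0,255).astype(np.uint8))
E
```

```text
rim [0.55433625 0.11832164] 0.07252772462464174 72
hub [0.55391356 0.11819328 0.094     ]
dish [0.56014819 0.25245696 0.015     ]
beaker [ 0.50214597 -0.01702264  0.03      ]
vial [0.42325979 0.10973186 0.048     ]
```

View pics/crop.png

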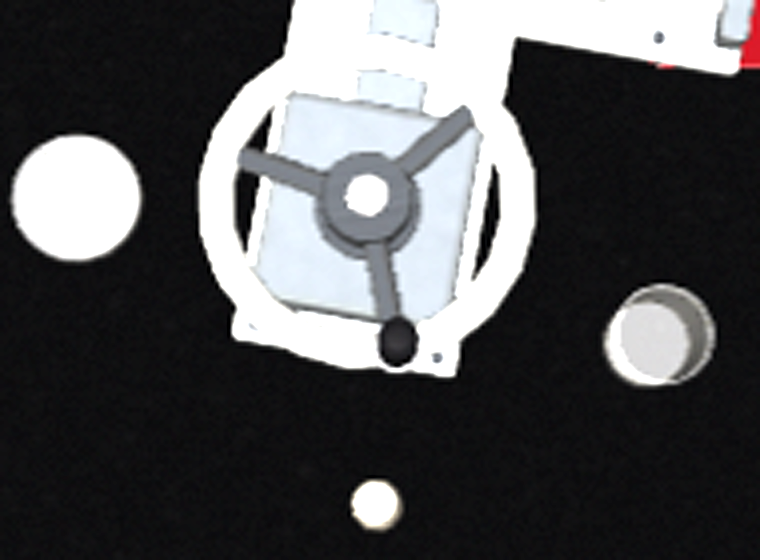

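The crop shows the handle blob at crop (397,341), which is full-image (309.2,280.3). The hub is at crop (367,194). The wheel must carry the handle left, then up, right and back down.

Run:
```python
from h import *
c=manip.camera_info("top"); cs=manip.camera_info("scene")
A=np.array([.5542,.1183])
im=cv2.imread("pics/top0.png")
m=(im[265:300,295:325].max(2)<60).astype(np.uint8)
n,l,st,ce=cv2.connectedComponentsWithStats(m)
for i in range(1,n): print(st[i],ce[i]+[295,265])
for z in(.105,.12,.138):
    p=onplane(c,(309.2,280.3),z)[:2]; d=p-A; print(z,p,np.hypot(*d),np.degrees(np.arctan2(d[1],d[0])))
a,b=onplane(c,(265,150),.074),onplane(c,(362,178),.074); print("rack dir",a,b)
print("monitor",[onplane(c,(320,130),z) for z in(.05,.15,.25)])
im=manip.grab_frame("wrist"); cv2.imwrite("pics/w0.png",im)
ci=manip.camera_info("wrist"); print("wristcam",-np.array(ci["R"]).T@ci["t"])
```

```text
[10  9 10 13 97] [308.96907216 279.82474227]
[  0  22  30  13 364] [309.03296703 293.40659341]
0.105 [0.4908102  0.10335067] 0.06512871323339985 -166.7302951200591
0.12 [0.48971272 0.10351662] 0.06616008900635803 -167.08833338282946
0.138 [0.48839575 0.10371576] 0.06740103526278186 -167.50349537922253
rack dir [0.72316082 0.18867741 0.074     ] [0.67801258 0.01439873 0.074     ]
monitor [array([0.77320309, 0.0910075 , 0.05      ]), array([0.73568309, 0.09338707, 0.15      ]), array([0.6981631 , 0.09576663, 0.25      ])]
wristcam [ 0.23745218 -0.58217925  0.37327912]
```

```bash
python3 -m inch '[3,-5.7,-1.5,0,0,-1, 6,-11.4,-3,0,0,-2, 9,-17,-4.5,0,0,-3, 11.9,-22.9,-6,0,0,-4, 11.9,-22.9,-6,0,0,-5, 11.9,-22.9,-6,0,0,-6, 11.9,-22.9,-6,0,0,-7, 11.9,-22.9,-6,0,0,-8, 17,-28,-6,0,0,-9, 23,-35,-6,0,0,-10, 28.6,-42.1,-6,0,0,-11, 28.6,-42.1,-6,0,0,-12, 28.6,-42.1,-6,0,0,-13, 28.6,-42.1,-6,0,0,-14, 28.6,-42.1,-6,0,0,-14.6, 28.6,-42.1,-6,0,0,-14.6, 28.6,-42.1,-6,0,0,-14.6]' 255 60
python3 - <<'E'
from workcell import manip
s=manip.sense(); print(s["qpos"],s["eef_pos"],s["tool_rot"],s["wrist_force"],s["opening"],s["clock"])
E
```

```text
clock: 1.57
eef_pos: [0.3301, -0.1197, 0.2911]
tool_rot: [-3.141, 0.0, 1.8]
wrist_force: [-0.4, 0.7, 0.6]
opening: 0.0001
grip_force: 0.0
[-5.32074346e-01 -2.56755742e-01 -4.40545247e-01  1.38716454e+00
 -5.41339001e-04  8.09457492e-01] [ 0.33007036 -0.11965049  0.29113286] [-3.14110501e+00  2.83073028e-04  1.80006093e+00] [-0.39666567  0.66591354  0.56971297] 0.0001469687504506016 1.5667
```

```bash
python3 -m inch '[2,3.4,0,0,0,0, 4,6.8,0,0,0,0, 6.2,10.2,0,0,0,0, 8.2,13.6,0,0,0,0, 10.2,17,2,0,0,0, 12.6,20.6,4,0,0,0, 12.6,20.6,7,0,0,0, 12.6,20.6,10,0,0,0, 12.6,20.6,13,0,0,0, 12.6,20.6,15,0,0,0, 12.6,20.6,17,0,0,0, 12.6,20.6,18.5,0,0,0, 12.6,20.6,19.1,0,0,0, 12.6,20.6,19.1,0,0,0, 12.6,20.6,19.1,0,0,0]'
python3 - <<'E'
from h import *
a=manip.grab_frame("wrist"); b=manip.grab_frame("top")
b=cv2.resize(b[200:320,220:380],(640,480))
cv2.imwrite("pics/w1.png",a); cv2.imwrite("pics/t1.png",b)
E
```

```text
clock: 2.82
eef_pos: [0.5025, 0.048, 0.1005]
tool_rot: [-3.141, 0.0, 1.797]
wrist_force: [-0.3, 0.1, 1.0]
opening: 0.0
grip_force: 0.0
```

View pics/w1.png

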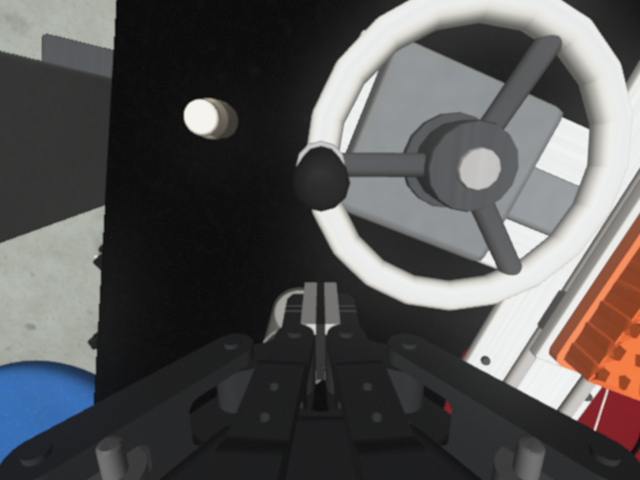

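The wrist view shows the handle at (321,180), dead ahead of the closed fingertips at (320,300), so the lateral alignment is good.

```bash
python3 -m inch '[1,0,0,0,0,0, 2,0,0,0,0,0, 2.8,0,0,0,0,0, 3.2,0,0,0,0,0, 3.2,0,0,0,0,0, 3.2,0,0,0,0,0]'|grep -E "eef|wrist_f"
for i in 1 2 3 ; do python3 -m inch '[0.2,0,0,0,0,0, 0.2,0,0,0,0,0, 0.2,0,0,0,0,0]'|grep -E "eef|wrist_f"; done
```

```text
eef_pos: [0.4948, 0.0812, 0.1005]
wrist_force: [0.0, -0.3, 0.2]
eef_pos: [0.4945, 0.0824, 0.1003]
wrist_force: [-0.6, -0.1, 0.7]
eef_pos: [0.4941, 0.0844, 0.1003]
wrist_force: [0.3, 0.7, 0.2]
eef_pos: [0.4935, 0.0861, 0.1003]
wrist_force: [-0.1, -2.2, 0.9]
```

Run:
```python
import numpy as np
for k in range(4):
    p0=-105.5+90*k
    r=lambda a:6.88*np.array([np.cos(np.radians(a)),np.sin(np.radians(a))])
    print(k,", ".join("%.1f,%.1f"%tuple(r(p0+6*i)-r(p0)) for i in range(1,16)))
    print("exact", r(p0+90)-r(p0))
```

```text
0 0.7,-0.2, 1.4,-0.2, 2.1,-0.2, 2.9,-0.2, 3.6,-0.0, 4.2,0.2, 4.9,0.5, 5.5,0.8, 6.1,1.2, 6.7,1.7, 7.1,2.3, 7.6,2.8, 7.9,3.5, 8.2,4.1, 8.5,4.8
exact [8.46837755 4.79117749]
1 0.2,0.7, 0.2,1.4, 0.2,2.1, 0.2,2.9, 0.0,3.6, -0.2,4.2, -0.5,4.9, -0.8,5.5, -1.2,6.1, -1.7,6.7, -2.3,7.1, -2.8,7.6, -3.5,7.9, -4.1,8.2, -4.8,8.5
exact [-4.79117749  8.46837755]
2 -0.7,0.2, -1.4,0.2, -2.1,0.2, -2.9,0.2, -3.6,0.0, -4.2,-0.2, -4.9,-0.5, -5.5,-0.8, -6.1,-1.2, -6.7,-1.7, -7.1,-2.3, -7.6,-2.8, -7.9,-3.5, -8.2,-4.1, -8.5,-4.8
exact [-8.46837755 -4.79117749]
3 -0.2,-0.7, -0.2,-1.4, -0.2,-2.1, -0.2,-2.9, -0.0,-3.6, 0.2,-4.2, 0.5,-4.9, 0.8,-5.5, 1.2,-6.1, 1.7,-6.7, 2.3,-7.1, 2.8,-7.6, 3.5,-7.9, 4.1,-8.2, 4.8,-8.5
exact [ 4.79117749 -8.46837755]
```

```bash
python3 -m inch '[0.7,-0.2,0,0,0,0, 1.4,-0.2,0,0,0,0, 2.1,-0.2,0,0,0,0, 2.9,-0.2,0,0,0,0, 3.6,0,0,0,0,0, 4.2,0.2,0,0,0,0, 4.9,0.5,0,0,0,0, 5.5,0.8,0,0,0,0, 6.1,1.2,0,0,0,0, 6.7,1.7,0,0,0,0, 7.1,2.3,0,0,0,0, 7.6,2.8,0,0,0,0, 7.9,3.5,0,0,0,0, 8.2,4.1,0,0,0,0, 8.5,4.8,0,0,0,0, 8.5,4.8,0,0,0,0]'
python3 - <<'E'
from h import *
b=manip.grab_frame("scene"); cv2.imwrite("pics/s2.png",b[180:380,180:450].repeat(2,0).repeat(2,1))
E
```

```text
clock: 5.5
eef_pos: [0.5226, 0.1813, 0.1003]
tool_rot: [3.14, -0.001, 1.8]
wrist_force: [-0.8, 0.4, 0.8]
opening: -0.0001
grip_force: 0.0
```

View pics/s2.png

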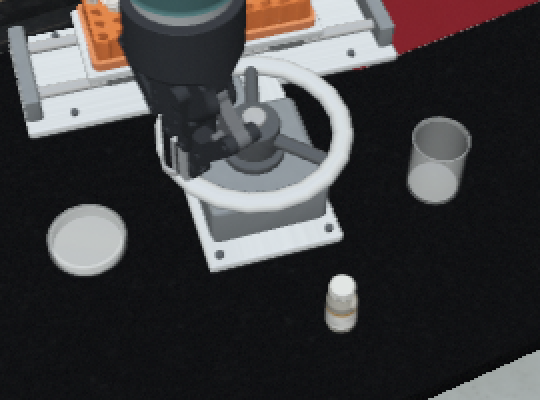

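The wheel has turned. The handle is out of view behind the gripper at the left side, the fingertips are near crop (180,155), and the vial, beaker and dish have not moved.

```bash
python3 -m inch '[0.2,0.7,0,0,0,0, 0.2,1.4,0,0,0,0, 0.2,2.1,0,0,0,0, 0.2,2.9,0,0,0,0, 0,3.6,0,0,0,0, -0.2,4.2,0,0,0,0, -0.5,4.9,0,0,0,0, -0.8,5.5,0,0,0,0, -1.2,6.1,0,0,0,0, -1.7,6.7,0,0,0,0, -2.3,7.1,0,0,0,0, -2.8,7.6,0,0,0,0, -3.5,7.9,0,0,0,0, -4.1,8.2,0,0,0,0, -4.8,8.5,0,0,0,0, -4.8,8.5,0,0,0,0]'
python3 - <<'E'
from h import *
b=manip.grab_frame("wrist"); cv2.imwrite("pics/w3.png",b)
E
```

```text
clock: 6.88
eef_pos: [0.6164, 0.1511, 0.1007]
tool_rot: [3.14, 0.002, 1.798]
wrist_force: [0.2, -0.6, -0.4]
opening: -0.0001
grip_force: 0.0
```

View pics/w3.png

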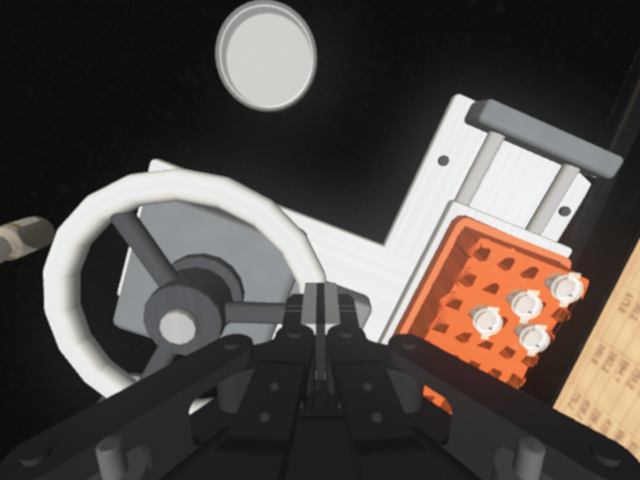

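The wrist view shows one spoke pointing right from the hub at (178,325) to the fingertips at (320,310). The handle sits behind the fingers there, half a turn done, and the rack is clear.

```bash
python3 -m inch '[-0.7,0.2,0,0,0,0, -1.4,0.2,0,0,0,0, -2.1,0.2,0,0,0,0, -2.9,0.2,0,0,0,0, -3.6,0,0,0,0,0, -4.2,-0.2,0,0,0,0, -4.9,-0.5,0,0,0,0, -5.5,-0.8,0,0,0,0, -6.1,-1.2,0,0,0,0, -6.7,-1.7,0,0,0,0, -7.1,-2.3,0,0,0,0, -7.6,-2.8,0,0,0,0, -7.9,-3.5,0,0,0,0, -8.2,-4.1,0,0,0,0, -8.5,-4.8,0,0,0,0, -8.5,-4.8,0,0,0,0]'; python3 -m inch '[-0.2,-0.7,0,0,0,0, -0.2,-1.4,0,0,0,0, -0.2,-2.1,0,0,0,0, -0.2,-2.9,0,0,0,0, 0,-3.6,0,0,0,0, 0.2,-4.2,0,0,0,0, 0.5,-4.9,0,0,0,0, 0.8,-5.5,0,0,0,0, 1.2,-6.1,0,0,0,0, 1.7,-6.7,0,0,0,0, 2.3,-7.1,0,0,0,0, 2.8,-7.6,0,0,0,0, 2.8,-7.6,0,0,0,0]'
python3 - <<'E'
from h import *
b=manip.grab_frame("wrist"); cv2.imwrite("pics/w4.png",b)
E
```

```text
clock: 8.27
eef_pos: [0.5859, 0.0576, 0.1004]
tool_rot: [-3.14, 0.002, 1.799]
wrist_force: [-0.6, -0.3, -0.7]
opening: 0.0001
grip_force: 0.0
clock: 9.35
eef_pos: [0.5042, 0.0697, 0.0998]
tool_rot: [-3.138, -0.001, 1.801]
wrist_force: [-0.7, -1.1, 0.2]
opening: -0.0
grip_force: 0.0
```

View pics/w4.png

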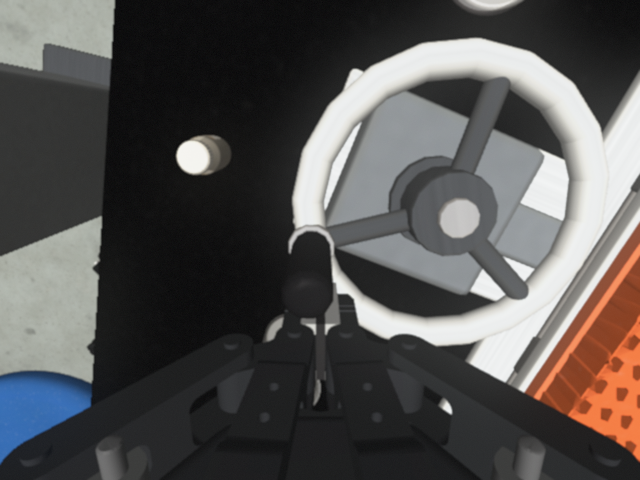

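The handle at (308,285) is just ahead of the fingertips, with about 18° to go. I'll finish slowly to the first-contact pose, then back straight off.

```bash
python3 -m inch '[0.35,-0.25,0,0,0,0, 0.7,-0.45,0,0,0,0, 1.1,-0.65,0,0,0,0, 1.4,-0.75,0,0,0,0, 1.7,-0.85,0,0,0,0, 1.85,-0.9,0,0,0,0, 1.95,-0.9,0,0,0,0, 1.95,-0.9,0,0,0,0, 1.95,-0.9,0,0,0,0, 1.95,-0.9,0,0,0,0]'; python3 -m inch '[-0.5,0,0,0,0,0, -1.5,0,0,0,0,0, -2.5,0,0,0,0,0, -3.65,0,0,0,0,0, -3.65,0,0,0,0,0, -3.65,0,0,0,0,0, -3.65,0,0,0,0,0]'|grep eef
python3 - <<'E'
from h import *
a=cv2.imread("pics/w1.png"); b=manip.grab_frame("wrist"); t=manip.grab_frame("top"); t0=cv2.imread("pics/top0.png")
cv2.imwrite("pics/w5.png",np.hstack([a[50:350,150:550],b[50:350,150:550]]))
for im in(a,b):
    g=(im[150:240,270:370].max(2)<48).astype(np.uint8)
    n,l,s,c=cv2.connectedComponentsWithStats(g); i=[j for j in range(1,n)]; i.sort(key=lambda j:-s[j,4]); print([(s[j].tolist(),(c[j]+[270,150]).round(1).tolist()) for j in i[:3]])
for im in(t0,t):
    g=(im[272:290,300:318].max(2)<60).astype(np.uint8)
    n,l,s,c=cv2.connectedComponentsWithStats(g); print([(s[j].tolist(),c[j]+[300,272]) for j in range(1,n)])
E
```

```text
clock: 10.23
eef_pos: [0.4932, 0.0861, 0.1002]
tool_rot: [-3.141, -0.001, 1.8]
wrist_force: [1.0, -1.2, -0.5]
opening: -0.0002
grip_force: 0.3
eef_pos: [0.5019, 0.05, 0.1002]
[([0, 0, 79, 90, 5280], [301.6, 192.7]), ([80, 65, 20, 25, 273], [361.9, 226.9]), ([62, 26, 1, 1, 1], [332.0, 176.0])]
[([0, 0, 80, 90, 5258], [301.7, 192.5]), ([80, 68, 20, 22, 252], [361.3, 229.5]), ([51, 16, 1, 1, 1], [321.0, 166.0])]
[([5, 2, 10, 13, 97], array([308.96907216, 279.82474227])), ([0, 15, 18, 3, 40], array([307.2, 288.3]))]
[([4, 2, 9, 13, 96], array([307.8125    , 280.04166667])), ([0, 15, 18, 3, 36], array([307.27777778, 288.38888889]))]
```

View pics/w5.png

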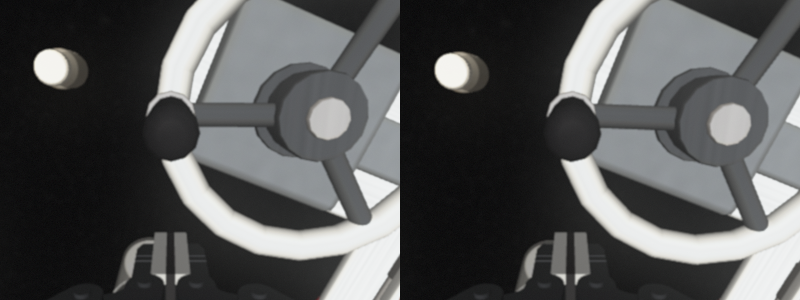

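The before and after wrist crops match, with the handle at the same place relative to the fingers. The top view puts it about 1.1 px (roughly 1.5°) past its start, which is close enough. I'll retreat upward and hand in.

```bash
python3 -m inch '[-1,0,-2,0,0,0, -2,0,-5,0,0,0, -2,0,-8,0,0,0, -2,0,-11,0,0,0, -2,0,-12,0,0,0, -2,0,-12,0,0,0, -2,0,-12,0,0,0]'|grep -E "eef|force"
python3 - <<'E'
from h import *
t=manip.grab_frame("top").astype(int); t0=cv2.imread("pics/top0.png").astype(int)
for n,(u,v) in dict(dish=(229,244),beaker=(375,279),vial=(304,321)).items():
    print(n,np.abs(t-t0)[v-20:v+20,u-20:u+20].mean())
manip.close_job()
E
```

```text
eef_pos: [0.5065, 0.0312, 0.2202]
wrist_force: [-0.1, -0.4, -0.1]
grip_force: 0.0
dish 3.053541666666667
beaker 113.40979166666666
vial 1.4575
the job is handed in; nothing more can be done
```

I pushed the wheel one full turn clockwise and handed the job in; by the top camera the handle stopped about 1.5° past its start. The vial and dish had not moved, but the final picture gave no check on the beaker, probably because the arm covered it; the fingertips passed about 40 mm above its rim throughout.

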